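# Lever the turntable's battery pack home in its charging dock

### The arm

A 6-joint arm with a two-finger parallel gripper is mounted at the origin on the work surface. World frame = base frame: x ahead of the robot, y to its left, z up, the work surface at z = 0. Lengths are in m, angles in rad, forces in N, time in s.
With the tool pointing down it reaches from about 0.35 to 0.775 m from the base axis. Payload 5.5 kg.
Tool frame: the origin (TCP) lies midway between the tips of the shut fingers; the grasp point (between the pads) lies ctrl.pinch_z behind it (ctrl.pinch_z is the distance from the TCP to the grasp point, in m); z points along the fingers, y is the line along which they close (so a half turn about z gives the same grasp; the last joint's range is limited). The gripper opens to 85 mm and grips with 20 to 120 N. Pads are 22 mm wide; open, the fingers measure 114 mm over their backs; the gripper's body (76 mm by 85 mm) begins 54 mm behind the grasp point. The pads swing forward as they close: fully open they stand 13 mm farther back than shut.
Start: joints at [1.091, 0.313, 0.046, 1.304, 0, 1.431], TCP at [0.192, 0.542, 0.231] pointing down, gripper open.
Joint ranges: [-2.76, 2.76], [-0.86, 1.69], [-1.03, 1.26], [-2.2, 2.34], [-1.47, 1.5], [-3.14, 3.14]. Speed limits (rad/s): [2.57, 2.57, 3.14, 3.14, 3.14, 3.14].

### API

Orientations are given as a unit quaternion [x, y, z, w].
In Python, from station import status, vision, workorder, ctrl gives the robot as it stands.
- The arm moves only by the shell command python3 -m jog 'ROWS'. ROWS is JSON, a list of rows, each a list of 7 numbers: the turn, a rotation vector about the tool's x, y, z in rad, then the shift along the tool's x, y, z in mm, then the finger opening in mm, from 0 to 85.4. In form: [[wx, wy, wz, tx, ty, tz, claw], ...]. A call has 1 to 10 rows; each row shifts and turns the commanded pose from where the row before left it, along the tool's axes as they then stand; what a row does not reach is not made up. A row lasts 1/10 s, in which the tool goes at most 50 mm and 8.59 degrees, less where a joint would pass 70% of its speed; a pose out of reach is approached as far as the arm can. A call is refused whole if a number of a shift passes 50 or a number of a turn 0.15, either way. A call with a gripper value outside its range is refused whole. The fingers move at their own pace and stop on an object; the grip force is fixed at half the most. Time passes only in rows, so rows that do not move let the fingers close. It gives the time, the measured TCP pose, the force, the opening and the grip force at its end, in the units of the state.
- status.state(): the state, without advancing time (a new reading comes with each control period).
- vision.get_image(name): name is "side" or "top" or "wrist"; returns a dict with "img" (384x512x3 uint8, blue, green, red), "camera_matrix" (3x3 intrinsics, pixels), "pose" (4x4, takes a point from camera to world coordinates). Camera axes: x right, y down, z forward; pixel columns grow to the right and rows downward; lengths in m; the calibration is good to about 2 mm. A picture is of the moment at which its call begins. There is no depth.
- workorder.close_job(): hands the job in; it is judged then, once.
The state is a dict: "t": time; "qpos": joint angles; "qvel": joint speeds; "tau": joint torques, N m; "eef_pos": TCP position; "ee_rot": TCP orientation; "force": force on the tool from outside, world axes, zero at the start; "moment": the same for the moment, N m; "opening": finger opening in m; "grip_force": force on a finger pad.
Only numpy, scipy, OpenCV 4.12 (cv2) and the standard library are available. Lean on these libraries where they do the work, as an engineer would, in place of code of your own. Each camera call takes 0.05 s, during which the arm holds its last target. There are 200 camera calls.

### The job

The tea table's motorised turntable needs its battery pack charged: take the pack from its bamboo stand and lower it upright into the slot of the charging dock while both ejector levers are still swung out. Then swing the two ejector levers inward, one after the other, gently and until each comes up firm, so that their hooks draw the pack fully home onto its sprung contacts. Do not force the levers, leave the tea things alone, and let go of everything.

Things in the scene. Friction and masses are not known exactly. Their poses are not given: they have to be found in the camera images.
- pack: loose white battery pack, 18 mm thick (x), 70 mm tall (z), 0.25 kg; origin: centre of its underside. 94 mm long (y) up to 37 mm, 38 mm long above: grasp there across the thickness. At 18 to 26 mm up an orange ear 12 mm thick sticks out at each end, to 60 mm from the centre. Starts upright in the stand; either way round fits the dock.
- cradle: bamboo stand, 50 x 124 mm, 22 mm high, with a shallow trough along its y in which the pack stands, its underside 6 mm above the table. Origin: centre of the underside. Fixed.
- dock: dark charging dock fixed on the table, 60 x 184 mm. Origin: centre of its underside; z up. A slot 20 mm wide and 98 mm long runs along its y, with flared lips up to 45 mm above the table. At each end, y = 59 to 81 mm, two cheeks 46 mm high stand 16 mm apart for the pack's ears and the lever.
- slot (a point): centre of the slot's mouth, 45 mm above the table. With the levers swung out, a pack lowered in comes to rest on their toes with its underside 18 to 21 mm above the table; fully home it is 8 to 17 mm above it: the rests deep in the slot, one under each ear, sit at heights that differ by several mm from case to case (and 1 mm from each other) and cannot be seen.
- lever_left (a joint): angle (rad) of the dock's +y ejector lever about an axle along x at y = 70, z = 36 mm of the dock. +1 swung outward (start), limits -0.58 and 1.08; the handle leans outward from upright by this angle less 0.3. Its hook, 14 mm inward of it, grips the pack's ear at about 0.5 or lower and then presses it down. Home is between +0.25 and -0.55, where it comes up firm, not at a fixed angle. Stiff (0.12 N m); stays where it is left.
- lever_right (a joint): the same for the lever at the dock's -y end (axle at y = -70 mm), positive outward as well.
- lever_left_tip (a point): centre of the green cross bar on the +y lever, 60 mm from the axle, 12 mm thick, 28 mm long (dock x). Swung out: 82 mm above the table, 109 mm from the dock's centre; upright: 96 and 70 mm. Push it inward along its arc with shut fingers reaching 10 to 20 mm below it. Moving takes 2 to 5 N, at home the force climbs; 8 to 12 N seats it, over 18 N overloads it. Seating one end can ease the other: press it again.
- lever_right_tip (a point): the same for the -y lever.
- contact_left (a joint): how far (m) the sprung contact pin under the pack's +y end (dock y = 34 mm, inside the slot) is pressed down: 0 free, 0.0035 when the ear above lies on its rest; home above 0.0027. It pushes back with 2.5 to 5 N.
- contact_right (a joint): the same for the pin under the -y end.
- cup: loose white porcelain cup on the turntable, 60 mm wide, 40 mm tall, origin at the underside; bystander.
- pitcher: loose glass pitcher on the turntable, 76 mm wide, 85 mm tall, origin at the underside; bystander.
- teapot: loose purple clay teapot on the table's rim, about 95 mm wide, 82 mm tall, spout to its +x, origin at the underside; bystander.
- strainer: loose steel tea strainer standing on the table, 76 mm wide, 48 mm tall with a handle to its +x, origin at the underside; bystander.
There are look-alikes about, which are no part of the job. Leave any blue or turquoise look-alike of the dock alone.

How it is judged:
On the way, in this order (a step that is already met when the one before it is completed fails the run):
1. the pack stands in the dock's slot, its underside less than 30 mm above the table, with both levers still swung out (above 0.6 rad) (horizontal distance between pack and dock below 0.006 m and angle between the y axis of pack and the y axis of dock, either way round below 0.15 rad and z of pack in the frame of dock below 0.03 m and angle between pack's own z axis and vertical below 0.15 rad and value of joint each of lever_left, lever_right above 0.6 rad), for 0.2 s.
2. at least one lever is swung in (below 0.35 rad) (horizontal distance between pack and dock below 0.006 m and angle between the y axis of pack and the y axis of dock, either way round below 0.15 rad and value of joint any of lever_left, lever_right below 0.35 rad), for 0.1 s.
At the end, for the whole second after the job is handed in: The pack stands upright in the dock's slot (within 6 mm and 0.15 rad of the slot, tilt under 0.12 rad), both levers are swung in (below 0.35 rad), both contact pins are pressed more than 2.7 mm of their 3.5 mm, and the pack is at rest, held by the levers alone (horizontal distance between pack and dock below 0.006 m and angle between the y axis of pack and the y axis of dock, either way round below 0.15 rad and value of joint each of lever_left, lever_right below 0.35 rad and value of joint each of contact_left, contact_right above 0.0027 m and angle between pack's own z axis and vertical below 0.12 rad and linear speed of pack below 0.02 m/s); the robot touches nothing.
It fails at once if a lever or the dock is pushed by the fingers or the arm with more than 18 N (contact force between any of the fingers, the arm and dock above 18 N).
It fails at once if the cup is moved more than 20 mm or tipped (distance of cup from where it was at the start of the episode above 0.02 m or angle between cup's own z axis and vertical above 0.3 rad).
It fails at once if the pitcher is moved more than 20 mm or tipped (distance of pitcher from where it was at the start of the episode above 0.02 m or angle between pitcher's own z axis and vertical above 0.3 rad).
It fails at once if the teapot is moved more than 20 mm or tipped (distance of teapot from where it was at the start of the episode above 0.02 m or angle between teapot's own z axis and vertical above 0.3 rad).
It fails at once if the strainer is moved more than 20 mm or tipped (distance of strainer from where it was at the start of the episode above 0.02 m or angle between strainer's own z axis and vertical above 0.3 rad).
It also fails if it takes over 72 s, if anything falls off the work surface, if the arm or the gripper's body presses on something with over 40 N, if the wrist force passes 120 N, or if a joint passes its speed limit or range.

## Working session

There is one attempt and no reset: what is moved stays moved. The work goes in short steps, Python scripts to look and compute and a shell command to move; the robot and the scene stay as the last step left them, time stands still between calls to the robot, and variables do not carry over. Pictures are saved under pics/ and viewed, at most 10 in all, crops included, and the job is handed in when it is done.

```bash
ls; mkdir -p pics; python3 - <<'E'
from station import status, vision, workorder, ctrl
import cv2,numpy as np
print(ctrl.pinch_z, status.state())
ims=[]
for n in ("side","top","wrist"):
    d=vision.get_image(n); cv2.imwrite(f"pics/{n}0.png",d["img"]); 
    np.savez(f"{n}0.npz",K=d["camera_matrix"],P=d["pose"]); print(n,d["camera_matrix"].round(1).tolist(),d["pose"].round(3).tolist())
E
```

```text
pics
0.0187 {'t': 0.0, 'qpos': array([1.09141440e+00, 3.14051736e-01, 4.49698047e-02, 1.30361046e+00,
       2.67903424e-05, 1.43116762e+00]), 'qvel': array([ 0.00036731,  0.00046077,  0.00127394, -0.00050044,  0.00087856,
       -0.00031588]), 'tau': array([ 1.12375203e-04, -4.80626321e+01,  2.98533815e+01,  1.94695039e-02,
       -2.36435289e-04, -3.59869318e-06]), 'eef_pos': array([0.19139649, 0.54166011, 0.23037593]), 'ee_rot': array([ 1.69060673e-01,  9.85605190e-01, -8.98904326e-04, -3.01516951e-04]), 'force': array([-1.07619945,  0.0791068 ,  0.15056447]), 'moment': array([-0.03958508, -0.02453811, -0.02546133]), 'grip_force': 0.0, 'opening': 0.08545957128070762}
side [[421.8, 0.0, 258.6], [0.0, 421.8, 189.0], [0.0, 0.0, 1.0]] [[0.956, -0.161, 0.245, 0.238], [-0.292, -0.574, 0.765, -0.921], [0.017, -0.803, -0.596, 0.799], [0.0, 0.0, 0.0, 1.0]]
top [[397.9, 0.0, 258.1], [0.0, 397.9, 187.0], [0.0, 0.0, 1.0]] [[0.003, -0.994, 0.105, 0.434], [-1.0, -0.003, -0.006, -0.02], [0.006, -0.105, -0.994, 1.082], [0.0, 0.0, 0.0, 1.0]]
wrist [[318.1, 0.0, 251.4], [0.0, 318.1, 189.7], [0.0, 0.0, 1.0]] [[0.333, 0.897, 0.291, 0.117], [0.943, -0.316, -0.103, 0.568], [-0.001, 0.309, -0.951, 0.373], [0.0, 0.0, 0.0, 1.0]]
```

View pics/top0.png

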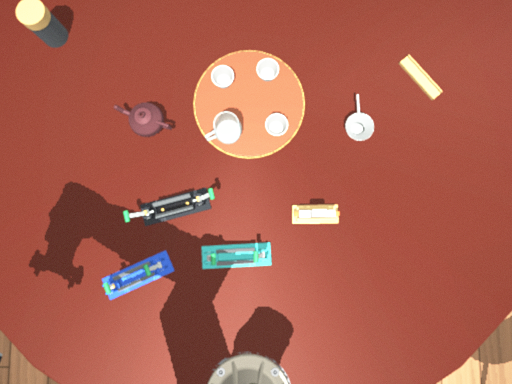

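View pics/side0.png

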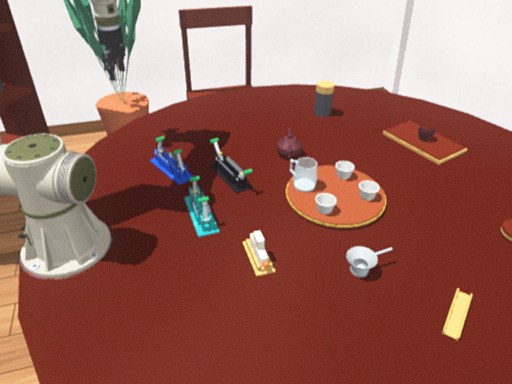

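The top view shows the black dock at about (177,206) with its green bars at (127,216) and (211,194). The pack is in its stand at (316,214), and the blue and turquoise docks are decoys. Next I'll measure these from enlarged crops.

```bash
cat > h.py <<'E'
import numpy as np,cv2
from station import status, vision, workorder, ctrl
from scipy.spatial.transform import Rotation as R
def ray(d,uv,z):
    K,P=d["camera_matrix"],d["pose"]
    v=P[:3,:3]@np.linalg.solve(K,[uv[0],uv[1],1]); o=P[:3,3]
    return o+v*(z-o[2])/v[2]
def proj(d,p):
    K,P=d["camera_matrix"],d["pose"]
    c=P[:3,:3].T@(np.asarray(p)-P[:3,3]); c=K@c; return c[:2]/c[2]
def blobs(img,lo,hi,roi,amin=6):
    h=cv2.cvtColor(img,cv2.COLOR_BGR2HSV); m=cv2.inRange(h,np.array(lo),np.array(hi))
    x0,y0,x1,y1=roi; k=np.zeros_like(m); k[y0:y1,x0:x1]=m[y0:y1,x0:x1]
    n,l,s,c=cv2.connectedComponentsWithStats(k); return [(c[i].round(1).tolist(),int(s[i,4]),s[i,:4].tolist()) for i in range(1,n) if s[i,4]>=amin]
def st():
    s=status.state(); r=R.from_quat(s["ee_rot"]); M=r.as_matrix()
    print("t",round(s["t"],2),"tcp",(s["eef_pos"]*1e3).round(1),"x",M[:,0].round(3),"y",M[:,1].round(3),"z",M[:,2].round(3),"F",s["force"].round(1),"op",round(s["opening"]*1e3,1),"g",round(s["grip_force"],1)); return s
E
python3 - <<'E'
from h import *
d=vision.get_image("top"); im=d["img"]
for c,a,b in blobs(im,(50,120,80),(75,255,255),(110,180,225,230)): print(c,a,b,ray(d,c,.082).round(4))
print("orange",[(c,a,ray(d,c,.028).round(4)) for c,a,b in blobs(im,(5,180,150),(18,255,255),(285,195,345,235),3)])
print("white",[(c,a,b,ray(d,c,.076).round(4)) for c,a,b in blobs(im,(0,0,190),(180,70,255),(285,195,345,235),3)])
a=cv2.resize(im[180:235,110:225],None,fx=6,fy=6,interpolation=cv2.INTER_CUBIC)
b=cv2.resize(im[195:235,285:345],None,fx=6,fy=6,interpolation=cv2.INTER_CUBIC)
o=np.zeros((575,690,3),np.uint8);o[:330,:690]=a;o[335:575,:360]=b
cv2.imwrite("pics/crop1.png",o)
E
```

```text
[209.0, 189.8] 8 [208, 188, 4, 5] [0.5325 0.0983 0.082 ]
[126.1, 216.2] 29 [123, 211, 7, 11] [0.4654 0.3047 0.082 ]
orange []
white [([315.0, 215.8], 635, [292, 205, 46, 19], array([ 0.468 , -0.1696,  0.076 ]))]
```

View pics/crop1.png

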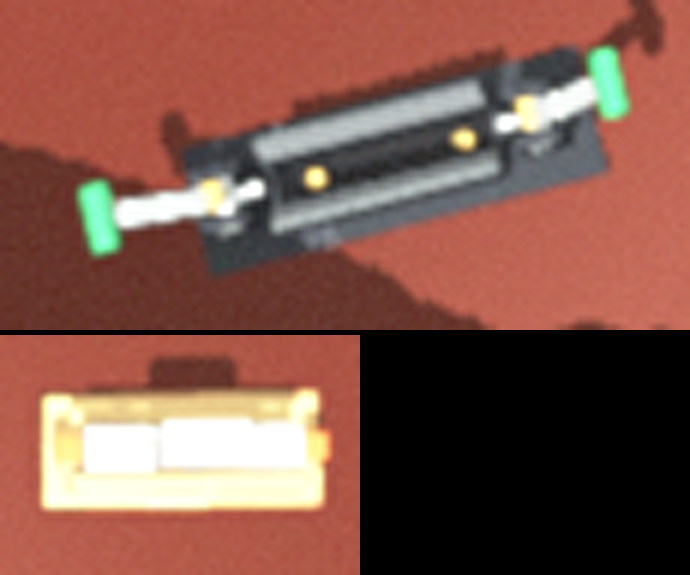

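The crop shows bar centres at about (126,215.8) on the left and (210.8,193.4) on the right. The pack's narrow upper part is centred near (319.3,213), and its axis runs nearly along the image row.

```bash
python3 - <<'E'
from h import *
d=vision.get_image("top")
L=ray(d,(126,215.8),.082);Rr=ray(d,(210.8,193.4),.082)
print("L",L,"R",Rr,"c",(L+Rr)/2,"dist",np.linalg.norm(L-Rr)); v=L-Rr; print("yaw of dock y from world y",np.degrees(np.arctan2(-v[0],v[1])))
for p in ((162,240),(463,140)): pass
# slot pins at ~z .012? and slot ends; dock outline
c=lambda x,y:(110+x/6-.42,180+y/6-.42)
P1=ray(d,c(316,178),.012);P2=ray(d,c(463,139),.012);print("pins",P1,P2,(P1+P2)/2,np.linalg.norm(P1-P2))
q=lambda x,y:(285+x/6-.42,195+(y-335)/6-.42)
for n,p,z in(("top l",(160,443),.076),("top r",(255,443),.076),("body l",(82,447),.043),("body r",(308,445),.043),("crad tl",(42,397),.022),("tr",(320,392),.022),("bl",(42,508),.022),("br",(323,508),.022)): print(n,ray(d,q(*p),z).round(4))
st()
E
```

```text
L [0.4663784 0.3049523 0.082    ] R [0.52339139 0.09366159 0.082     ] c [0.4948849  0.19930694 0.082     ] dist 0.21884753100974785
yaw of dock y from world y 15.100601558205126
pins [0.48647575 0.23120634 0.012     ] [0.50416368 0.16587537 0.012     ] [0.49531972 0.19854086 0.012     ] 0.06768307244830189
top l [ 0.4761 -0.1602  0.076 ]
top r [ 0.4762 -0.2002  0.076 ]
body l [ 0.4756 -0.1308  0.043 ]
body r [ 0.4768 -0.2292  0.043 ]
crad tl [ 0.4986 -0.1154  0.022 ]
tr [ 0.5012 -0.2392  0.022 ]
bl [ 0.4495 -0.1151  0.022 ]
br [ 0.4498 -0.2396  0.022 ]
t 0.25 tcp [191.5 541.9 230.9] x [-0.943  0.333  0.   ] y [ 0.333  0.943 -0.001] z [-0.    -0.001 -1.   ] F [ 0.8  1.  -1.1] op 85.3 g 0.0
```

```bash
python3 -m jog '[[0,0,0.149,0,0,0,85],[0,0,0.149,0,0,0,85],[0,0,0.149,0,0,0,85],[0,0,0.149,0,0,0,85],[0,0,0.149,0,0,0,85],[0,0,0.149,0,0,0,85],[0,0,0.149,0,0,0,85],[0,0,0.149,0,0,0,85],[0,0,0.028,0,0,0,85]]' && python3 -m jog '[[0,0,0,-40,22,0,85],[0,0,0,-40,22,0,85],[0,0,0,-40,22,0,85],[0,0,0,-40,22,0,85],[0,0,0,-40,22,0,85],[0,0,0,-40,22,0,85],[0,0,0,-40,22,0,85],[0,0,0,-40,22,0,85],[0,0,0,-40,22,0,85]]' && python3 -m jog '[[0,0,0,-40,9.5,0,85],[0,0,0,-40,9.5,0,85],[0,0,0,-40,9.5,0,85],[0,0,0,-40,9.5,0,85],[0,0,0,-40,9.5,0,85],[0,0,0,-40,9.5,0,85],[0,0,0,-40,9.5,0,85],[0,0,0,-40,9.5,0,85],[0,0,0,-40,9.5,0,85],[0,0,0,0,0,0,85]]'; python3 - <<'E'
from h import *
st()
d=vision.get_image("wrist"); cv2.imwrite("pics/w1.png",d["img"])
for p in ((.476,-.161,.076),(.476,-.199,.076)): print(proj(d,p))
E
```

```text
t: 1.15
eef_pos: [0.1916, 0.5421, 0.2312]
ee_rot: [0.704, 0.71, -0.0, 0.0]
force: [-0.8, -0.6, 0.1]
opening: 0.085
grip_force: 0.0
t: 2.05
eef_pos: [0.3942, 0.1827, 0.2316]
ee_rot: [0.702, 0.712, 0.0, 0.0]
force: [0.2, 0.4, 0.3]
opening: 0.0848
grip_force: 0.0
t: 3.05
eef_pos: [0.4843, -0.1793, 0.2308]
ee_rot: [0.704, 0.71, -0.0, 0.001]
force: [-0.6, 0.8, 0.5]
opening: 0.0851
grip_force: 0.0
t 3.05 tcp [ 484.3 -179.3  230.8] x [-0.009  1.    -0.002] y [1.    0.009 0.001] z [ 0.001 -0.002 -1.   ] F [-0.6  0.8  0.5] op 85.1 g 0.0
[242.59236693 153.40185594]
[242.55918887 191.47301981]
```

View pics/w1.png

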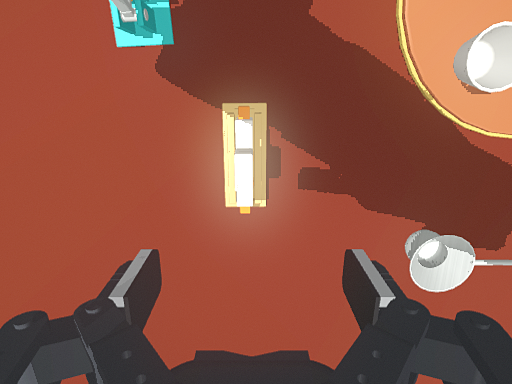

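The wrist view puts the pack's upper part at col ~244, rows 154–190, within 1 mm of the estimate. I'll descend and grasp it.

```bash
python3 -m jog '[[0,0,0,-0.7,-7.7,0,85],[0,0,0,0,0,40,85],[0,0,0,0,0,40,60],[0,0,0,0,0,30,60],[0,0,0,0,0,20,60],[0,0,0,0,0,20,60],[0,0,0,0,0,16,60],[0,0,0,0,0,10,60],[0,0,0,0,0,8,60],[0,0,0,0,0,2,60]]' && python3 - <<'E'
from h import *
st()
E
python3 -m jog '[[0,0,0,0,0,0,45],[0,0,0,0,0,0,30],[0,0,0,0,0,0,10],[0,0,0,0,0,0,5],[0,0,0,0,0,0,5],[0,0,0,0,0,0,5],[0,0,0,0,0,0,5]]' && python3 - <<'E'
from h import *
st()
E
```

```text
t: 4.1
eef_pos: [0.475, -0.1747, 0.045]
ee_rot: [0.703, 0.711, -0.0, -0.0]
force: [0.2, -0.6, 0.7]
opening: 0.0599
grip_force: 0.0
t 4.1 tcp [ 475.  -174.7   45. ] x [-0.012  1.     0.   ] y [ 1.     0.012 -0.001] z [-0.001  0.    -1.   ] F [ 0.2 -0.6  0.7] op 59.9 g 0.0
t: 4.8
eef_pos: [0.4761, -0.1758, 0.0461]
ee_rot: [0.703, 0.711, 0.0, 0.001]
force: [-0.4, 0.3, 6.4]
opening: 0.0168
grip_force: 59.8
t 4.8 tcp [ 476.1 -175.8   46.1] x [-0.011  1.    -0.001] y [1.    0.011 0.002] z [ 0.002 -0.001 -1.   ] F [-0.4  0.3  6.4] op 16.8 g 59.8
```

```bash
python3 -m jog '[[0,0,0,0,0,-10,5],[0,0,0,0,0,-20,5],[0,0,0,0,0,-30,5],[0,0,0,0,0,-40,5],[0,0,0,0,0,-40,5],[0,0,-0.13,0,0,-15,5],[0,0,-0.123,0,0,0,5],[0,0,0,0,0,0,5]]' && python3 -m jog '[[0,0,0,20,6,0,5],[0,0,0,40,13,0,5],[0,0,0,45,14,0,5],[0,0,0,45,14,0,5],[0,0,0,45,14,0,5],[0,0,0,45,15,0,5],[0,0,0,45,15,0,5],[0,0,0,40,13,0,5],[0,0,0,24,8,0,5],[0,0,0,12,4,0,5]]' && python3 -m jog '[[0,0,0,0,0,0,5],[0,0,0,0,0,0,5],[0,0,0,0,0,0,5]]' && python3 - <<'E'
from h import *
for i in range(2):st(); d=vision.get_image("wrist")
cv2.imwrite("pics/w2.png",d["img"])
E
```

```text
t: 5.6
eef_pos: [0.4751, -0.1754, 0.2008]
ee_rot: [0.608, 0.794, -0.0, 0.0]
force: [-0.2, -0.7, -2.3]
opening: 0.0173
grip_force: 59.5
t: 6.6
eef_pos: [0.492, 0.2054, 0.1992]
ee_rot: [0.608, 0.794, -0.001, -0.001]
force: [-0.6, 0.2, -3.0]
opening: 0.0169
grip_force: 59.4
t: 6.9
eef_pos: [0.493, 0.2021, 0.2]
ee_rot: [0.609, 0.793, -0.0, -0.0]
force: [-0.2, -0.4, -2.8]
opening: 0.0173
grip_force: 59.5
t 6.9 tcp [493.  202.1 200. ] x [-0.259  0.966 -0.   ] y [ 0.966  0.259 -0.001] z [-0.001 -0.001 -1.   ] F [-0.2 -0.4 -2.8] op 17.3 g 59.5
t 6.95 tcp [493.1 202.  200.2] x [-0.259  0.966 -0.   ] y [ 0.966  0.259 -0.001] z [-0.001 -0.    -1.   ] F [-0.3 -0.2 -2.6] op 17.1 g 59.5
```

View pics/w2.png

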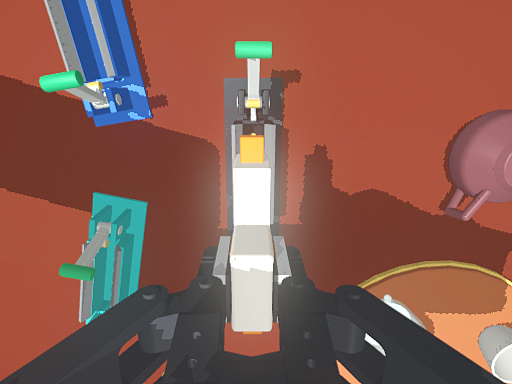

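The wrist view shows the pack held straight over the slot. The +y ear is at (252,149), the body end edge near row 168, and the green bar at (254,49). I'll use those to work out the pack's offset from the tool and the dock position.

```bash
python3 - <<'E'
from h import *
s=st(); d=vision.get_image("wrist"); im=d["img"]
M=R.from_quat(s["ee_rot"]).as_matrix(); T=s["eef_pos"]
ex,ey=M[:,0],M[:,1]
g=lambda p:((p-T)@ex*1e3,(p-T)@ey*1e3)
for c,a,b in blobs(im,(50,120,80),(75,255,255),(225,30,285,70)): print("bar",c,a,b,ray(d,c,.082),g(ray(d,c,.082)))
for c,a,b in blobs(im,(8,150,130),(22,255,255),(232,130,275,170)): print("ear",c,a,b,"centre",g(ray(d,c,.1865)),"far edge",g(ray(d,(c[0],b[1]),.1865)), "near edge",g(ray(d,(c[0],b[1]+b[3]),.1865)))
c=(252,226); print("upper near-top edge",g(ray(d,c,.2305)))
for r in (222,228,330): 
  print(r,[g(ray(d,(x,r),.2305)) for x in (231,273)])
# row profiles
gray=cv2.cvtColor(im,cv2.COLOR_BGR2GRAY); print("col252",gray[130:240,252].tolist()); print("row200",gray[200,220:290].tolist())
a=cv2.resize(im[20:250,200:310],None,fx=2.6,fy=2.6,interpolation=cv2.INTER_CUBIC);
dt=vision.get_image("top");b=cv2.resize(dt["img"][150:240,100:240],None,fx=3.5,fy=3.5,interpolation=cv2.INTER_CUBIC)
o=np.zeros((598,786,3),np.uint8);o[:a.shape[0],:a.shape[1]]=a;o[:b.shape[0],290:290+b.shape[1]]=b;cv2.imwrite("pics/c3.png",o)
E
```

```text
t 7.0 tcp [493.2 202.1 200.3] x [-0.259  0.966 -0.   ] y [ 0.966  0.259 -0.   ] z [-0. -0. -1.] F [-0.1  0.2 -3.3] op 16.8 g 59.5
bar [263.2, 43.1] 28 [254, 42, 18, 3] [0.47326746 0.31041833 0.082     ] (np.float64(109.8199012882531), np.float64(8.788874681656901))
bar [253.1, 55.6] 123 [236, 51, 36, 7] [0.468219   0.30008916 0.082     ] (np.float64(101.14863546380148), np.float64(1.2398465426197085))
ear [254.4, 144.4] 227 [240, 135, 24, 27] centre (np.float64(51.6712026752641), np.float64(1.4929536045065168)) far edge (np.float64(56.29022400407537), np.float64(1.4755538616633828)) near edge (np.float64(42.79120377760523), np.float64(1.5264043479145615))
upper near-top edge (np.float64(27.73683852986067), np.float64(0.27199407824609145))
222 [(np.float64(29.403018885004773), np.float64(-7.784294727070853)), (np.float64(29.420063108464365), np.float64(8.32292136154503))]
228 [(np.float64(26.88549240493779), np.float64(-7.831965616342928)), (np.float64(26.902816074826838), np.float64(8.377828004238838))]
330 [(np.float64(-21.41430111259596), np.float64(-8.746551471494746)), (np.float6
[... 267 characters left out ...]
5, 255, 255, 255, 255, 255, 255, 255, 255, 255, 255, 255, 255, 255, 255, 255, 255, 255, 255, 255, 255, 255, 255, 255, 255, 255, 255, 255, 255, 255, 255, 255, 255, 255, 255, 255, 255, 255, 255, 255, 255, 255, 255, 255, 255, 255, 255, 255, 255, 255, 255, 255, 255, 254, 208, 204, 206, 206, 206, 206, 205, 206, 205, 206, 206, 206, 206, 206, 206]
row200 [145, 142, 141, 142, 142, 144, 146, 136, 138, 145, 150, 148, 160, 220, 255, 255, 255, 255, 255, 255, 255, 255, 255, 255, 255, 255, 255, 255, 255, 255, 255, 255, 255, 255, 255, 255, 255, 255, 255, 255, 255, 255, 255, 255, 255, 255, 255, 255, 255, 255, 179, 187, 191, 178, 121, 129, 129, 127, 126, 126, 130, 129, 129, 126, 125, 125, 143, 144, 142, 140]
```

View pics/c3.png

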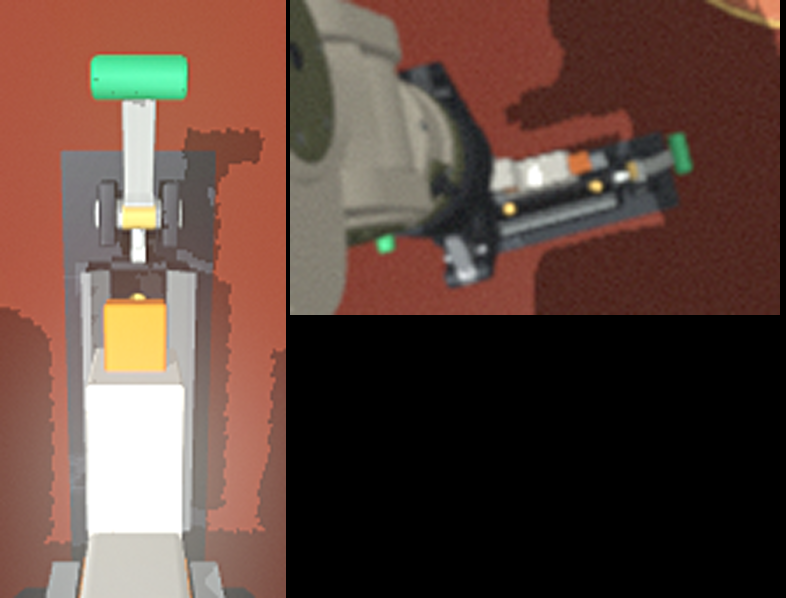

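Pack centre is at tool (−4.0, 0.2) mm and dock centre at about (−3.5, 1.2) mm, and both cameras agree. I'll shift by about (+0.5, +1) and lower.

```bash
python3 -m jog '[[0,0,0,0.5,1,0,5],[0,0,0,0,0,20,5],[0,0,0,0,0,30,5],[0,0,0,0,0,25,5],[0,0,0,0,0,15,5],[0,0,0,0,0,10,5],[0,0,0,0,0,5,5],[0,0,0,0,0,0,5],[0,0,0,0,0,0,5]]' && python3 - <<'E'
from h import *
st()
d=vision.get_image("wrist");a=d["img"];b=vision.get_image("side")["img"]
b=cv2.resize(b[120:220,160:290],None,fx=3.5,fy=3.5,interpolation=cv2.INTER_CUBIC)
a=cv2.resize(a[40:250,190:315],None,fx=2.7,fy=2.7,interpolation=cv2.INTER_CUBIC)
o=np.zeros((567,800,3),np.uint8);o[:a.shape[0],:a.shape[1]]=a;o[:b.shape[0],340:340+b.shape[1]]=b;cv2.imwrite("pics/c4.png",o)
E
```

```text
t: 8.0
eef_pos: [0.4947, 0.2042, 0.0961]
ee_rot: [0.608, 0.794, 0.001, 0.0]
force: [-0.3, -0.3, -1.6]
opening: 0.0171
grip_force: 59.4
t 8.0 tcp [494.7 204.2  96.1] x [-0.261  0.965  0.   ] y [0.965 0.261 0.001] z [ 0.001  0.    -1.   ] F [-0.3 -0.3 -1.6] op 17.1 g 59.4
```

View pics/c4.png

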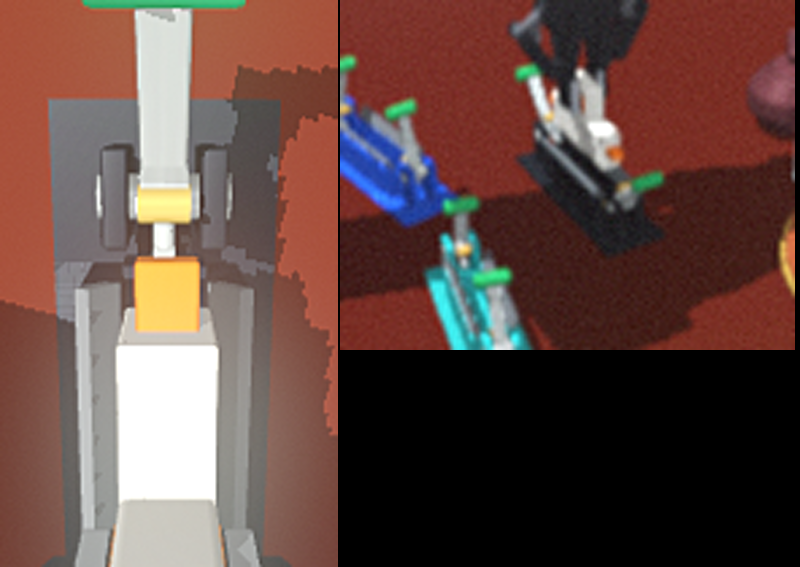

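Close up, the pack is about 0.5 mm right of the dock's centreline (cols 167.5 against 165 at 5.5 px/mm). I'll correct that and lower slowly.

```bash
python3 -m jog '[[0,0,0,-0.5,-0.5,0,5],[0,0,0,0,0,5,5],[0,0,0,0,0,5,5],[0,0,0,0,0,4,5],[0,0,0,0,0,4,5],[0,0,0,0,0,4,5],[0,0,0,0,0,0,5]]' && python3 -m jog '[[0,0,0,0,0,3,5],[0,0,0,0,0,3,5],[0,0,0,0,0,2,5],[0,0,0,0,0,0,5]]'
```

```text
t: 8.8
eef_pos: [0.4932, 0.2033, 0.0725]
ee_rot: [0.608, 0.794, -0.0, -0.0]
force: [-0.5, 0.4, -3.1]
opening: 0.0171
grip_force: 59.5
t: 9.2
eef_pos: [0.4934, 0.2034, 0.065]
ee_rot: [0.608, 0.794, -0.0, -0.0]
force: [0.7, -0.3, -3.1]
opening: 0.0173
grip_force: 59.5
```

```bash
python3 -m jog '[[0,0,0,0,0,1.5,5],[0,0,0,0,0,1.5,5],[0,0,0,0,0,0,5]]' && python3 -m jog '[[0,0,0,0,0,1,5],[0,0,0,0,0,0,5]]' && python3 -m jog '[[0,0,0,0,0,1,5],[0,0,0,0,0,0,5]]'
```

```text
t: 9.5
eef_pos: [0.4935, 0.2034, 0.0621]
ee_rot: [0.608, 0.794, -0.0, -0.0]
force: [0.3, -0.4, -2.6]
opening: 0.0171
grip_force: 59.5
t: 9.7
eef_pos: [0.4936, 0.2034, 0.0613]
ee_rot: [0.608, 0.794, 0.0, -0.0]
force: [0.2, 0.1, -2.8]
opening: 0.0168
grip_force: 59.5
t: 9.9
eef_pos: [0.4936, 0.2034, 0.0602]
ee_rot: [0.608, 0.794, -0.0, -0.0]
force: [-1.4, 0.1, -2.8]
opening: 0.017
grip_force: 59.5
```

```bash
python3 -m jog '[[0,0,0,0,0,1,5],[0,0,0,0,0,0,5]]' && python3 -m jog '[[0,0,0,0,0,0.7,5],[0,0,0,0,0,0,5]]'
```

```text
t: 10.1
eef_pos: [0.4937, 0.2035, 0.0594]
ee_rot: [0.608, 0.794, 0.0, 0.0]
force: [0.5, -0.4, -0.8]
opening: 0.0169
grip_force: 59.8
t: 10.3
eef_pos: [0.4939, 0.2035, 0.0592]
ee_rot: [0.608, 0.794, 0.0, 0.0]
force: [-1.7, -0.8, 3.5]
opening: 0.0174
grip_force: 60.6
```

The wrist force confirms the pack is resting on the toes. I'll release it, rise, check the result, and move outside the +y lever.

```bash
python3 -m jog '[[0,0,0,0,0,0,20],[0,0,0,0,0,0,30],[0,0,0,0,0,0,40],[0,0,0,0,0,0,45],[0,0,0,0,0,-10,45],[0,0,0,0,0,-25,45],[0,0,0,0,0,-35,45],[0,0,0,0,0,-20,20],[0,0,0,20,0,0,0],[0,0,0,34,0,0,0]]' && python3 -m jog '[[0,0,0,40,0,0,0],[0,0,0,30,0,0,0],[0,0,0,10,0,0,0],[0,0,0,0,0,0,0],[0,0,0,0,0,0,0]]' && python3 - <<'E'
from h import *
s=st(); T=s["eef_pos"]
ex=np.array([-.2605,.9655]);ey=np.array([.9655,.2605]);D=np.array([.495,.1993])
print("dock coords y,x",(T[:2]-D)@ex*1e3,(T[:2]-D)@ey*1e3)
d=vision.get_image("wrist");cv2.imwrite("pics/w5.png",d["img"])
b=vision.get_image("side")["img"];b=cv2.resize(b[110:220,160:290],None,fx=4,fy=4,interpolation=cv2.INTER_CUBIC)
cv2.imwrite("pics/s5.png",b)
E
```

```text
t: 11.3
eef_pos: [0.481, 0.2551, 0.1507]
ee_rot: [0.609, 0.793, 0.001, 0.001]
force: [0.8, 0.2, -0.0]
opening: 0.0016
grip_force: 0.0
t: 11.8
eef_pos: [0.4588, 0.3322, 0.1488]
ee_rot: [0.608, 0.794, -0.0, 0.0]
force: [0.3, 0.2, -0.5]
opening: 0.0002
grip_force: 0.0
t 11.8 tcp [458.8 332.2 148.8] x [-0.261  0.965 -0.001] y [0.965 0.261 0.   ] z [ 0. -0. -1.] F [ 0.3  0.2 -0.5] op 0.2 g 0.0
dock coords y,x 137.7366640229316 -0.33265180627482954
```

View pics/s5.png

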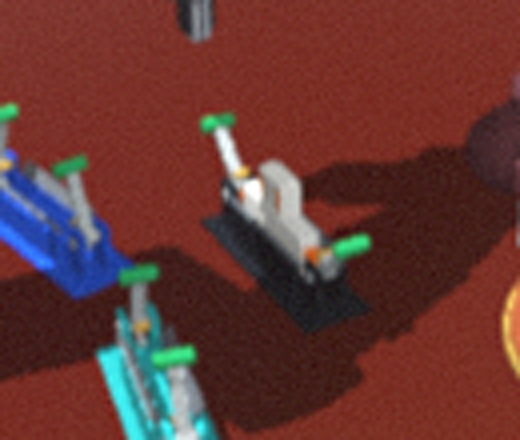

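The pack stands upright in the slot and both levers are still out: left bar at about (217,122) in the crop, right bar at (350,245). Now I'll lower beside the +y bar and approach it.

```bash
python3 -m jog '[[0,0,0,0,0,30,0],[0,0,0,0,0,30,0],[0,0,0,0,0,14,0],[0,0,0,0,0,6,0],[0,0,0,-3,0,0,0],[0,0,0,-2,0,0,0],[0,0,0,-1,0,0,0],[0,0,0,0,0,0,0]]' && python3 -m jog '[[0,0,0,-1.5,0,0,0],[0,0,0,-1.5,0,0,0],[0,0,0,-1.5,0,0,0],[0,0,0,-1.5,0,0,0]]' && python3 -m jog '[[0,0,0,-1.5,0,0,0],[0,0,0,-1.5,0,0,0],[0,0,0,-1.5,0,0,0],[0,0,0,-1.5,0,0,0]]'
```

```text
t: 12.7
eef_pos: [0.4611, 0.3271, 0.0697]
ee_rot: [0.608, 0.794, 0.001, 0.0]
force: [0.7, 0.2, 0.1]
opening: -0.0
grip_force: 0.0
t: 13.1
eef_pos: [0.4618, 0.3211, 0.0686]
ee_rot: [0.608, 0.794, 0.0, -0.0]
force: [0.1, -0.3, 0.2]
opening: 0.0002
grip_force: 0.0
t: 13.5
eef_pos: [0.4635, 0.3176, 0.0698]
ee_rot: [0.607, 0.794, 0.002, -0.001]
force: [-2.4, 6.8, 5.4]
opening: -0.0002
grip_force: 3.6
```

```bash
python3 -m jog '[[0,0,0,-1.5,0,-1.5,0],[0,0,0,-2,0,-1.6,0],[0,0,0,-2,0,-1.5,0]]' && python3 -m jog '[[0,0,0,-2.5,0,-1.6,0],[0,0,0,-2.5,0,-1.4,0],[0,0,0,-2.5,0,-1.3,0],[0,0,0,-2.5,0,-1.1,0]]'
```

```text
t: 13.8
eef_pos: [0.4652, 0.3116, 0.0742]
ee_rot: [0.607, 0.794, 0.002, -0.001]
force: [-1.7, 4.7, 2.9]
opening: -0.0003
grip_force: 2.3
t: 14.2
eef_pos: [0.4676, 0.3002, 0.0787]
ee_rot: [0.608, 0.794, 0.0, 0.0]
force: [1.2, 3.3, 2.2]
opening: 0.0
grip_force: 1.4
```

```bash
python3 -m jog '[[0,0,0,-2.5,0,-0.9,0],[0,0,0,-2.5,0,-0.7,0],[0,0,0,-2.5,0,-0.5,0]]' && python3 -m jog '[[0,0,0,-2,0,-0.3,0],[0,0,0,-2,0,-0.2,0]]' && python3 -m jog '[[0,0,0,-2,0,-0.1,0],[0,0,0,-2,0,-0.1,0]]'
```

```text
t: 14.5
eef_pos: [0.4693, 0.2928, 0.0806]
ee_rot: [0.608, 0.794, -0.0, -0.0]
force: [-1.3, 2.4, 1.7]
opening: -0.0
grip_force: 1.3
t: 14.7
eef_pos: [0.4703, 0.289, 0.0811]
ee_rot: [0.608, 0.794, -0.0, -0.0]
force: [-0.5, 2.0, 2.3]
opening: -0.0001
grip_force: 1.3
t: 14.9
eef_pos: [0.4713, 0.2852, 0.0813]
ee_rot: [0.608, 0.794, -0.0, -0.0]
force: [-0.1, 1.9, 1.1]
opening: -0.0001
grip_force: 1.2
```

```bash
for i in 1; do python3 -m jog '[[0,0,0,-1.5,0,0,0],[0,0,0,-1.5,0,0,0]]'; done | grep -E 'pos|force:' ; python3 -m jog '[[0,0,0,-1.5,0,0.1,0],[0,0,0,-1.5,0,0.1,0]]'| grep -E 'pos|force:'
```

```text
eef_pos: [0.4721, 0.2824, 0.0813]
force: [0.1, 2.1, 1.1]
grip_force: 1.1
eef_pos: [0.473, 0.2796, 0.0812]
force: [-0.6, 2.2, 0.8]
grip_force: 1.1
```

```bash
python3 -m jog '[[0,0,0,-1.5,0,0.2,0],[0,0,0,-1,0,0.2,0]]' | grep -E 'pos|force:' ; python3 -m jog '[[0,0,0,-1,0,0.2,0],[0,0,0,-1,0,0.2,0]]'| grep -E 'pos|force:'
```

```text
eef_pos: [0.4737, 0.2771, 0.0808]
force: [0.4, 1.9, 2.1]
grip_force: 1.0
eef_pos: [0.4742, 0.2753, 0.0804]
force: [0.1, 1.7, 1.3]
grip_force: 1.0
```

```bash
for i in 1; do python3 -m jog '[[0,0,0,-1,0,0,0],[0,0,0,-1,0,0,0]]' | grep -E 'pos|force:' ; python3 -m jog '[[0,0,0,-1,0,0,0],[0,0,0,-1,0,0,0]]'| grep -E 'pos|force:';python3 -m jog '[[0,0,0,-1,0,0,0],[0,0,0,-1,0,0,0]]'| grep -E 'pos|force:'; done
```

```text
eef_pos: [0.4747, 0.2733, 0.0803]
force: [-0.7, 1.2, 0.1]
grip_force: 1.0
eef_pos: [0.4752, 0.2714, 0.0802]
force: [0.4, 3.2, -1.2]
grip_force: 1.0
eef_pos: [0.4757, 0.2695, 0.0802]
force: [0.1, 3.2, -1.0]
grip_force: 1.1
```

```bash
python3 -m jog '[[0,0,0,-1,0,0,0],[0,0,0,-1,0,0,0]]' | grep -E 'pos|force:' ; python3 -m jog '[[0,0,0,-1,0,0,0],[0,0,0,-1,0,0,0]]'| grep -E 'pos|force:'
```

```text
eef_pos: [0.4761, 0.2676, 0.0803]
force: [0.4, 2.6, -1.1]
grip_force: 1.2
eef_pos: [0.4767, 0.2656, 0.0804]
force: [-1.6, 2.7, -1.7]
grip_force: 1.1
```

```bash
python3 -m jog '[[0,0,0,-1,0,0.2,0],[0,0,0,-1,0,0.3,0]]' | grep -E 'pos|force:' ; python3 -m jog '[[0,0,0,-1,0,0.2,0]]'| grep -E 'pos|force:'
```

```text
eef_pos: [0.4772, 0.2637, 0.0799]
force: [-1.1, 2.2, -1.0]
grip_force: 1.1
eef_pos: [0.4775, 0.2627, 0.0797]
force: [-0.8, 2.7, -0.7]
grip_force: 1.1
```

```bash
python3 -m jog '[[0,0,0,-1,0,0.2,0],[0,0,0,-1,0,0.2,0]]' | grep -E 'pos|force:' ; python3 -m jog '[[0,0,0,-1,0,0.2,0],[0,0,0,-1,0,0.2,0]]'| grep -E 'pos|force:'
```

```text
eef_pos: [0.4781, 0.2608, 0.0793]
force: [-1.7, 2.6, -1.0]
grip_force: 1.1
eef_pos: [0.4787, 0.2589, 0.0789]
force: [-1.4, 3.1, -0.5]
grip_force: 1.2
```

```bash
python3 -m jog '[[0,0,0,-1,0,0.2,0],[0,0,0,-1,0,0.2,0]]' | grep -E 'pos|force:' ; python3 -m jog '[[0,0,0,-1,0,0.2,0]]'| grep -E 'pos|force:'
```

```text
eef_pos: [0.4792, 0.257, 0.0786]
force: [-1.1, 3.0, -0.3]
grip_force: 1.3
eef_pos: [0.4795, 0.2561, 0.0784]
force: [-1.1, 3.2, -0.4]
grip_force: 1.3
```

```bash
python3 -m jog '[[0,0,0,-1,0,0.3,0],[0,0,0,-1,0,0.3,0]]' | grep -E 'pos|force:' ; python3 -m jog '[[0,0,0,-1,0,0.3,0]]'| grep -E 'pos|force:'; python3 - <<'E'
from h import *
d=vision.get_image("side")
print(blobs(d["img"],(50,110,60),(80,255,255),(195,120,265,210)))
D=np.array([.495,.1993]);ex=np.array([-.2605,.9655])
f=lambda s,l:proj(d,[*(D+ex*s*(.07+.06*np.sin(l))),.036+.06*np.cos(l)]).round(1)
for l in(.7,0,-.2,-.4,-.5,-.6,-.7):print(l,f(1,l),f(-1,l))
E
```

```text
eef_pos: [0.4801, 0.2541, 0.0777]
force: [-1.6, 3.4, -1.0]
grip_force: 1.4
eef_pos: [0.4803, 0.2532, 0.0775]
force: [-1.2, 4.6, 0.1]
grip_force: 1.7
[([223.9, 148.2], 24, [220, 146, 9, 5]), ([247.4, 171.3], 32, [244, 169, 8, 6]), ([196.8, 177.5], 18, [195, 176, 5, 4]), ([203.3, 198.9], 46, [198, 196, 11, 6])]
0.7 [213.3 140.2] [246.3 171.4]
0 [218.5 141.5] [239.9 161.5]
-0.2 [220.2 143.4] [237.9 160. ]
-0.4 [221.9 145.9] [236.1 159.2]
-0.5 [222.7 147.4] [235.3 159.1]
-0.6 [223.5 148.9] [234.5 159.2]
-0.7 [224.3 150.5] [233.8 159.5]
```

```bash
python3 -m jog '[[0,0,0,-1,0,0.4,0]]' | grep -E 'pos|force:' ; python3 -m jog '[[0,0,0,-0.7,0,0.3,0]]'| grep -E 'pos|force:'
```

```text
eef_pos: [0.4805, 0.2525, 0.0771]
force: [-1.8, 5.6, 0.1]
grip_force: 2.3
eef_pos: [0.4807, 0.252, 0.0768]
force: [-1.7, 5.6, 0.8]
grip_force: 2.8
```

```bash
python3 -m jog '[[0,0,0,-0.6,0,0.3,0]]' | grep -E 'pos|force:' ; python3 -m jog '[[0,0,0,0,0,0,0]]'| grep -E 'pos|force:'
```

```text
eef_pos: [0.4808, 0.2517, 0.0766]
force: [-1.9, 6.6, 0.9]
grip_force: 3.2
eef_pos: [0.4807, 0.2516, 0.0766]
force: [-1.6, 6.3, 0.9]
grip_force: 2.8
```

```bash
python3 -m jog '[[0,0,0,-0.7,0,0,0]]' | grep -E 'pos|force:' ; python3 -m jog '[[0,0,0,-0.6,0,0,0]]'| grep -E 'pos|force:'
```

```text
eef_pos: [0.4808, 0.2514, 0.0766]
force: [-1.5, 8.6, -1.3]
grip_force: 3.4
eef_pos: [0.4809, 0.251, 0.0765]
force: [-2.7, 8.3, 0.1]
grip_force: 3.7
```

```bash
python3 -m jog '[[0,0,0,-0.7,0,0,0]]' | grep -E 'pos|force:' ; python3 -m jog '[[0,0,0,-0.4,0,0,0]]'| grep -E 'pos|force:'
```

```text
eef_pos: [0.481, 0.2506, 0.0766]
force: [-2.6, 9.9, 0.4]
grip_force: 4.1
eef_pos: [0.4811, 0.2504, 0.0766]
force: [-2.7, 9.7, 1.8]
grip_force: 4.3
```

About 10 N, so the left lever is seated. I'll back off outward, rise, and cross to outside the −y lever.

```bash
python3 -m jog '[[0,0,0,2,0,0,0],[0,0,0,8,0,0,0],[0,0,0,10,0,-10,0],[0,0,0,0,0,-30,0],[0,0,0,0,0,-33,0],[0,0,0,-25,0,0,0],[0,0,0,-45,0,0,0],[0,0,0,-45,0,0,0],[0,0,0,-45,0,0,0],[0,0,0,-35,0,0,0]]' && python3 -m jog '[[0,0,0,-15,0,0,0],[0,0,0,-5,0,0,0],[0,0,0,0,0,0,0],[0,0,0,0,0,0,0]]' && python3 - <<'E'
from h import *
s=st(); T=s["eef_pos"]
ex=np.array([-.2605,.9655]);ey=np.array([.9655,.2605]);D=np.array([.495,.1993])
print("dock coords y,x",(T[:2]-D)@ex*1e3,(T[:2]-D)@ey*1e3)
d=vision.get_image("side");print(blobs(d["img"],(50,110,60),(80,255,255),(200,120,265,210)))
E
```

```text
t: 19.85
eef_pos: [0.5278, 0.0775, 0.1503]
ee_rot: [0.608, 0.794, -0.0, 0.001]
force: [0.3, 1.2, -1.1]
opening: -0.0002
grip_force: 0.0
t: 20.25
eef_pos: [0.5319, 0.0616, 0.1495]
ee_rot: [0.607, 0.794, 0.0, -0.0]
force: [0.2, -0.1, 0.3]
opening: -0.0001
grip_force: 0.0
t 20.25 tcp [531.9  61.6 149.5] x [-0.262  0.965  0.   ] y [ 0.965  0.262 -0.   ] z [-0.  0. -1.] F [ 0.2 -0.1  0.3] op -0.1 g 0.0
dock coords y,x -142.5855568476148 -0.20009105822250348
[([224.3, 148.2], 28, [220, 146, 9, 5]), ([247.3, 171.2], 32, [244, 169, 8, 6]), ([203.9, 199.0], 33, [200, 197, 9, 5])]
```

```bash
python3 -m jog '[[0,0,0,0,0,30,0],[0,0,0,0,0,30,0],[0,0,0,0,0,14,0],[0,0,0,0,0,6,0],[0,0,0,5,0,0,0],[0,0,0,5,0,0,0],[0,0,0,3,0,0,0],[0,0,0,2,0,0,0],[0,0,0,1.5,0,0,0],[0,0,0,1.5,0,0,0]]' && python3 -m jog '[[0,0,0,1.5,0,-0.5,0],[0,0,0,1.5,0,-1,0],[0,0,0,1.5,0,-1.2,0]]'
```

```text
t: 21.3
eef_pos: [0.5283, 0.077, 0.07]
ee_rot: [0.608, 0.794, -0.0, 0.001]
force: [0.2, -6.3, 3.4]
opening: -0.0001
grip_force: 2.8
t: 21.6
eef_pos: [0.5275, 0.0803, 0.0731]
ee_rot: [0.609, 0.794, -0.001, 0.002]
force: [-0.2, -7.0, 5.6]
opening: 0.0
grip_force: 3.3
```

```bash
python3 -m jog '[[0,0,0,2,0,-1.6,0],[0,0,0,2,0,-1.5,0],[0,0,0,2.3,0,-1.6,0]]' | grep -E 'pos|force:'; python3 -m jog '[[0,0,0,2.5,0,-1.4,0],[0,0,0,2.5,0,-1.3,0],[0,0,0,2.5,0,-1,0],[0,0,0,2.5,0,-0.8,0]]'| grep -E 'pos|force:'
```

```text
eef_pos: [0.5259, 0.0869, 0.0777]
force: [0.5, -4.9, 4.3]
grip_force: 2.2
eef_pos: [0.5224, 0.0981, 0.0814]
force: [1.3, -3.5, 2.1]
grip_force: 1.6
```

```bash
python3 -m jog '[[0,0,0,2.5,0,-0.7,0],[0,0,0,2.5,0,-0.6,0],[0,0,0,2.5,0,-0.3,0]]' | grep -E 'pos|force:'; python3 -m jog '[[0,0,0,2,0,-0.2,0],[0,0,0,2,0,-0.1,0]]'| grep -E 'pos|force:'; python3 -m jog '[[0,0,0,2,0,0,0],[0,0,0,2,0,0,0]]'| grep -E 'pos|force:'
```

```text
eef_pos: [0.5199, 0.1054, 0.0828]
force: [0.9, -1.6, 0.1]
grip_force: 1.3
eef_pos: [0.5189, 0.1092, 0.083]
force: [0.2, -2.8, 1.1]
grip_force: 1.2
eef_pos: [0.5179, 0.113, 0.0831]
force: [0.5, -2.3, 1.4]
grip_force: 1.1
```

```bash
python3 -m jog '[[0,0,0,1.5,0,0.2,0],[0,0,0,1.5,0,0.2,0],[0,0,0,1.5,0,0.2,0]]' | grep -E 'pos|force:'; python3 -m jog '[[0,0,0,1.5,0,0.2,0],[0,0,0,1.5,0,0.2,0],[0,0,0,1.5,0,0.2,0]]'| grep -E 'pos|force:'; python3 -m jog '[[0,0,0,1.5,0,0.2,0],[0,0,0,1.5,0,0.2,0]]'| grep -E 'pos|force:'
```

```text
eef_pos: [0.5168, 0.1173, 0.0825]
force: [1.1, -1.7, 0.8]
grip_force: 1.0
eef_pos: [0.5157, 0.1216, 0.082]
force: [0.4, -2.8, 1.5]
grip_force: 1.0
eef_pos: [0.515, 0.1245, 0.0816]
force: [0.4, -2.0, 0.9]
grip_force: 0.9
```

```bash
python3 -m jog '[[0,0,0,1,0,0.2,0],[0,0,0,1,0,0.2,0],[0,0,0,1,0,0.2,0]]' | grep -E 'pos|force:'; python3 -m jog '[[0,0,0,1,0,0.2,0],[0,0,0,1,0,0.2,0]]'| grep -E 'pos|force:'; python3 -m jog '[[0,0,0,1,0,0.2,0],[0,0,0,1,0,0.2,0]]'| grep -E 'pos|force:'
```

```text
eef_pos: [0.5142, 0.1274, 0.081]
force: [0.2, -2.8, 1.5]
grip_force: 1.0
eef_pos: [0.5137, 0.1292, 0.0806]
force: [0.5, -1.7, 1.2]
grip_force: 1.2
eef_pos: [0.5132, 0.1311, 0.0802]
force: [0.3, -2.4, 1.6]
grip_force: 1.4
```

```bash
python3 -m jog '[[0,0,0,1,0,0.1,0],[0,0,0,1,0,0.1,0]]' | grep -E 'pos|force:'; python3 -m jog '[[0,0,0,1,0,0.2,0],[0,0,0,1,0,0.2,0]]'| grep -E 'pos|force:'; python3 -m jog '[[0,0,0,1,0,0.2,0],[0,0,0,1,0,0.2,0]]'| grep -E 'pos|force:'
```

```text
eef_pos: [0.5127, 0.133, 0.0799]
force: [1.1, -2.3, -0.8]
grip_force: 1.4
eef_pos: [0.5121, 0.1349, 0.0794]
force: [0.5, -3.8, -0.8]
grip_force: 1.4
eef_pos: [0.5115, 0.1369, 0.0791]
force: [1.2, -3.7, 0.2]
grip_force: 1.4
```

```bash
python3 -m jog '[[0,0,0,1,0,0.2,0],[0,0,0,1,0,0.2,0]]' | grep -E 'pos|force:'; python3 -m jog '[[0,0,0,1,0,0.2,0],[0,0,0,1,0,0.2,0]]'| grep -E 'pos|force:'; python3 -m jog '[[0,0,0,1,0,0.2,0]]'| grep -E 'pos|force:'
```

```text
eef_pos: [0.511, 0.1389, 0.0788]
force: [1.1, -3.7, -0.4]
grip_force: 1.5
eef_pos: [0.5104, 0.1408, 0.0784]
force: [0.5, -4.0, -0.3]
grip_force: 1.5
eef_pos: [0.5103, 0.1418, 0.0782]
force: [0.6, -2.6, -0.5]
grip_force: 1.5
```

```bash
python3 -m jog '[[0,0,0,1,0,0.3,0],[0,0,0,1,0,0.3,0]]' | grep -E 'pos|force:'; python3 -m jog '[[0,0,0,1,0,0.3,0]]'| grep -E 'pos|force:'; python3 -m jog '[[0,0,0,0.8,0,0.3,0]]'| grep -E 'pos|force:'
```

```text
eef_pos: [0.5098, 0.1437, 0.0776]
force: [1.3, -3.4, 0.8]
grip_force: 1.6
eef_pos: [0.5095, 0.1447, 0.0773]
force: [0.8, -3.9, -0.6]
grip_force: 1.7
eef_pos: [0.5094, 0.1453, 0.077]
force: [1.3, -5.7, -0.5]
grip_force: 2.2
```

```bash
python3 -m jog '[[0,0,0,0.8,0,0.2,0]]' | grep -E 'pos|force:'; python3 -m jog '[[0,0,0,0.8,0,0.2,0]]'| grep -E 'pos|force:'
```

```text
eef_pos: [0.5093, 0.1457, 0.0768]
force: [1.3, -6.2, -1.2]
grip_force: 2.7
eef_pos: [0.5091, 0.1462, 0.0766]
force: [1.9, -7.8, 0.2]
grip_force: 3.1
```

```bash
python3 -m jog '[[0,0,0,0.7,0,0,0]]' | grep -E 'pos|force:'; python3 -m jog '[[0,0,0,0.6,0,0,0]]'| grep -E 'pos|force:'
```

```text
eef_pos: [0.5091, 0.1466, 0.0767]
force: [0.8, -8.4, -0.3]
grip_force: 3.4
eef_pos: [0.509, 0.147, 0.0767]
force: [2.0, -8.2, 0.8]
grip_force: 3.7
```

```bash
python3 -m jog '[[0,0,0,0.5,0,0,0]]' | grep -E 'pos|force:'; python3 -m jog '[[0,0,0,0,0,0,0]]'| grep -E 'pos|force:'
```

```text
eef_pos: [0.509, 0.1473, 0.0768]
force: [2.2, -9.0, -0.1]
grip_force: 3.9
eef_pos: [0.5089, 0.1474, 0.0767]
force: [2.8, -9.0, 0.2]
grip_force: 3.6
```

The right lever is firm too. One last nudge, then I'll go back to re-press the left.

```bash
python3 -m jog '[[0,0,0,0.5,0,0,0],[0,0,0,0,0,0,0]]' | grep -E 'pos|force:'; python3 -m jog '[[0,0,0,-2,0,0,0],[0,0,0,-8,0,0,0],[0,0,0,-10,0,-10,0],[0,0,0,0,0,-30,0],[0,0,0,0,0,-33,0],[0,0,0,20,0,0,0],[0,0,0,40,0,0,0],[0,0,0,40,0,0,0],[0,0,0,30,0,0,0],[0,0,0,15,0,0,0]]' && python3 -m jog '[[0,0,0,3,0,0,0],[0,0,0,0,0,0,0],[0,0,0,0,0,30,0],[0,0,0,0,0,30,0],[0,0,0,0,0,10,0],[0,0,0,0,0,3,0],[0,0,0,0,0,0,0]]' && python3 - <<'E'
from h import *
s=st(); T=s["eef_pos"]
ex=np.array([-.2605,.9655]);ey=np.array([.9655,.2605]);D=np.array([.495,.1993])
print("dock coords y,x",(T[:2]-D)@ex*1e3,(T[:2]-D)@ey*1e3)
E
```

```text
eef_pos: [0.5089, 0.1476, 0.0768]
force: [2.1, -10.5, 0.7]
grip_force: 3.9
t: 27.8
eef_pos: [0.4751, 0.2719, 0.1503]
ee_rot: [0.607, 0.795, 0.001, -0.0]
force: [-0.0, 0.4, -0.5]
opening: 0.0002
grip_force: 0.0
t: 28.5
eef_pos: [0.4755, 0.2721, 0.077]
ee_rot: [0.608, 0.794, 0.0, 0.0]
force: [0.4, -0.9, 0.6]
opening: 0.0002
grip_force: 0.0
t 28.5 tcp [475.5 272.1  77. ] x [-0.26   0.966  0.   ] y [0.966 0.26  0.   ] z [ 0.  0. -1.] F [ 0.4 -0.9  0.6] op 0.2 g 0.0
dock coords y,x 75.42488318584023 0.10641904327557666
```

```bash
python3 -m jog '[[0,0,0,-5,0,0,0],[0,0,0,-5,0,0,0],[0,0,0,-3,0,0,0],[0,0,0,-2,0,0,0],[0,0,0,-1,0,0,0],[0,0,0,-1,0,0,0]]' | grep -E 'pos|force:'; python3 -m jog '[[0,0,0,-1,0,0,0],[0,0,0,-1,0,0,0]]' | grep -E 'pos|force:'
```

```text
eef_pos: [0.4794, 0.2563, 0.0767]
force: [0.6, 0.7, 0.4]
grip_force: 0.0
eef_pos: [0.4798, 0.2544, 0.0766]
force: [-0.3, 1.2, 0.1]
grip_force: 0.0
```

```bash
python3 -m jog '[[0,0,0,-1,0,0,0]]' | grep -E 'pos|force:'; python3 -m jog '[[0,0,0,-1,0,0,0]]' | grep -E 'pos|force:'
```

```text
eef_pos: [0.4801, 0.2534, 0.0766]
force: [-0.6, -0.5, 0.0]
grip_force: 0.0
eef_pos: [0.4803, 0.2526, 0.0766]
force: [0.3, 1.8, 0.7]
grip_force: 1.0
```

```bash
python3 -m jog '[[0,0,0,-1,0,0,0]]' | grep -E 'pos|force:'; python3 -m jog '[[0,0,0,-1,0,0,0]]' | grep -E 'pos|force:'
```

```text
eef_pos: [0.4804, 0.2522, 0.0766]
force: [-0.9, 3.7, -0.3]
grip_force: 1.6
eef_pos: [0.4807, 0.2513, 0.0766]
force: [-0.7, 4.1, -0.1]
grip_force: 2.1
```

```bash
python3 -m jog '[[0,0,0,-0.7,0,0,0]]' | grep -E 'pos|force:'; python3 -m jog '[[0,0,0,-0.6,0,0,0]]' | grep -E 'pos|force:'
```

```text
eef_pos: [0.4808, 0.2508, 0.0766]
force: [-1.9, 6.3, 0.1]
grip_force: 2.5
eef_pos: [0.4809, 0.2504, 0.0767]
force: [-2.5, 7.4, 0.1]
grip_force: 2.9
```

```bash
python3 -m jog '[[0,0,0,-0.8,0,0,0]]' | grep -E 'pos|force:'; python3 -m jog '[[0,0,0,-0.7,0,0,0]]' | grep -E 'pos|force:'
```

```text
eef_pos: [0.4811, 0.2499, 0.0767]
force: [-1.7, 7.1, 0.3]
grip_force: 3.3
eef_pos: [0.4812, 0.2495, 0.0767]
force: [-2.6, 9.6, -0.4]
grip_force: 3.7
```

```bash
python3 -m jog '[[0,0,0,-0.6,0,0,0],[0,0,0,0,0,0,0]]' | grep -E 'pos|force:'
```

```text
eef_pos: [0.4813, 0.2491, 0.0768]
force: [-3.1, 8.8, -0.3]
grip_force: 3.7
```

```bash
python3 -m jog '[[0,0,0,-0.7,0,0,0],[0,0,0,0,0,0,0]]' | grep -E 'pos|force:'; python3 -m jog '[[0,0,0,2,0,0,0],[0,0,0,8,0,0,0],[0,0,0,10,0,-10,0],[0,0,0,0,0,-30,0],[0,0,0,0,0,-33,0],[0,0,0,-20,0,0,0],[0,0,0,-40,0,0,0],[0,0,0,-40,0,0,0],[0,0,0,-30,0,0,0],[0,0,0,-15,0,0,0]]' && python3 -m jog '[[0,0,0,-3,0,0,0],[0,0,0,0,0,0,0],[0,0,0,0,0,30,0],[0,0,0,0,0,30,0],[0,0,0,0,0,10,0],[0,0,0,0,0,3,0],[0,0,0,0,0,0,0]]' && python3 - <<'E'
from h import *
s=st(); T=s["eef_pos"]
ex=np.array([-.2605,.9655]);ey=np.array([.9655,.2605]);D=np.array([.495,.1993])
print("dock coords y,x",(T[:2]-D)@ex*1e3,(T[:2]-D)@ey*1e3)
E
```

```text
eef_pos: [0.4814, 0.2487, 0.0768]
force: [-3.0, 10.1, -0.6]
grip_force: 4.0
t: 31.5
eef_pos: [0.5154, 0.124, 0.1504]
ee_rot: [0.609, 0.793, -0.0, 0.001]
force: [-0.2, -0.1, 0.4]
opening: -0.0004
grip_force: 0.0
t: 32.2
eef_pos: [0.5155, 0.1238, 0.077]
ee_rot: [0.607, 0.794, 0.0, -0.0]
force: [0.6, -0.6, 0.1]
opening: -0.0002
grip_force: 0.0
t 32.2 tcp [515.5 123.8  77. ] x [-0.262  0.965  0.   ] y [0.965 0.262 0.   ] z [ 0.  0. -1.] F [ 0.6 -0.6  0.1] op -0.2 g 0.0
dock coords y,x -78.25220546218533 0.07585223071173129
```

Left reached 10.5 N. Now the right again; contact should come at a dock y of about −56.

```bash
python3 -m jog '[[0,0,0,5,0,0,0],[0,0,0,5,0,0,0],[0,0,0,5,0,0,0],[0,0,0,2,0,0,0],[0,0,0,1.5,0,0,0],[0,0,0,1,0,0,0],[0,0,0,1,0,0,0]]' | grep -E 'pos|force:'; python3 -m jog '[[0,0,0,1,0,0,0],[0,0,0,1,0,0,0]]' | grep -E 'pos|force:'; python3 -m jog '[[0,0,0,1,0,0,0]]' | grep -E 'pos|force:'
```

```text
eef_pos: [0.51, 0.1428, 0.0766]
force: [-0.5, -0.2, 0.1]
grip_force: 0.0
eef_pos: [0.5095, 0.1447, 0.0765]
force: [-0.2, -0.2, 0.0]
grip_force: 0.0
eef_pos: [0.5094, 0.1451, 0.0766]
force: [1.3, -4.4, -0.5]
grip_force: 1.7
```

```bash
python3 -m jog '[[0,0,0,0.8,0,0,0]]' | grep -E 'pos|force:'; python3 -m jog '[[0,0,0,0.8,0,0,0]]' | grep -E 'pos|force:'
```

```text
eef_pos: [0.5094, 0.1454, 0.0766]
force: [0.3, -4.6, -0.3]
grip_force: 2.5
eef_pos: [0.5093, 0.1459, 0.0767]
force: [2.0, -7.0, -0.2]
grip_force: 2.8
```

```bash
python3 -m jog '[[0,0,0,0.8,0,0,0]]' | grep -E 'pos|force:'; python3 -m jog '[[0,0,0,0.7,0,0,0]]' | grep -E 'pos|force:'
```

```text
eef_pos: [0.5092, 0.1464, 0.0767]
force: [1.8, -7.6, -0.3]
grip_force: 3.1
eef_pos: [0.5091, 0.1468, 0.0767]
force: [1.5, -8.0, 0.2]
grip_force: 3.5
```

```bash
python3 -m jog '[[0,0,0,0.7,0,0,0]]' | grep -E 'pos|force:'; python3 -m jog '[[0,0,0,0.5,0,0,0],[0,0,0,0,0,0,0]]' | grep -E 'pos|force:'
```

```text
eef_pos: [0.509, 0.1472, 0.0768]
force: [1.6, -8.8, 0.6]
grip_force: 3.8
eef_pos: [0.509, 0.1476, 0.0768]
force: [1.7, -9.0, -0.0]
grip_force: 3.8
```

```bash
python3 -m jog '[[0,0,0,0.8,0,0,0],[0,0,0,0.5,0,0,0]]' | grep -E 'pos|force:'; python3 -m jog '[[0,0,0,-2,0,0,0],[0,0,0,-8,0,0,0],[0,0,0,-10,0,-10,0],[0,0,0,0,0,-30,0],[0,0,0,0,0,-40,0],[0,0,0,0,0,-40,0],[0,0,0,-20,0,0,0],[0,0,0,-40,0,0,0],[0,0,0,-30,0,0,0],[0,0,0,0,0,0,0]]' && python3 - <<'E'
from h import *
st()
b=vision.get_image("side");w=vision.get_image("top")
D=np.array([.495,.1993]);ex=np.array([-.2605,.9655])
for n,d,roi in(("side",b,(200,120,265,210)),("top",w,(110,170,230,235))):
  print(n,blobs(d["img"],(50,110,60),(80,255,255),roi))
  f=lambda s,l:proj(d,[*(D+ex*s*(.07+.06*np.sin(l))),.036+.06*np.cos(l)]).round(1)
  for l in(-.4,-.5,-.6,-.7):print(l,f(1,l),f(-1,l))
a=cv2.resize(b["img"][120:210,190:280],None,fx=4.4,fy=4.4,interpolation=cv2.INTER_CUBIC)
c=cv2.resize(w["img"][165:245,130:215],None,fx=4.4,fy=4.4,interpolation=cv2.INTER_CUBIC)
o=np.zeros((400,790,3),np.uint8);o[:a.shape[0],:a.shape[1]]=a;o[:c.shape[0],400:400+c.shape[1]]=c;cv2.imwrite("pics/f.png",o)
E
```

```text
eef_pos: [0.5088, 0.1484, 0.0768]
force: [2.7, -10.2, 0.5]
grip_force: 4.6
t: 35.1
eef_pos: [0.5377, 0.0417, 0.1973]
ee_rot: [0.61, 0.793, 0.0, 0.001]
force: [-0.5, 0.1, -0.1]
opening: -0.0002
grip_force: 0.0
t 35.1 tcp [537.7  41.7 197.3] x [-0.257  0.966 -0.001] y [0.966 0.257 0.001] z [ 0.002 -0.    -1.   ] F [-0.5  0.1 -0.1] op -0.2 g 0.0
side [([224.5, 148.7], 27, [221, 147, 8, 5]), ([235.8, 158.9], 23, [232, 157, 8, 5]), ([203.9, 199.0], 33, [200, 197, 9, 5])]
-0.4 [221.9 145.9] [236.1 159.2]
-0.5 [222.7 147.4] [235.3 159.1]
-0.6 [223.5 148.9] [234.5 159.2]
-0.7 [224.3 150.5] [233.8 159.5]
top []
-0.4 [149.5 209.1] [186.  199.5]
-0.5 [151.9 208.6] [184.  200.1]
-0.6 [154.2 208.1] [182.3 200.7]
-0.7 [156.4 207.7] [180.7 201.3]
```

View pics/f.png

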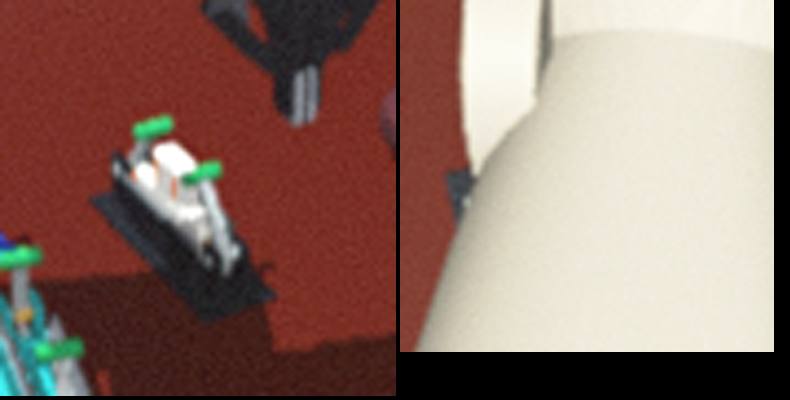

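Both levers are folded in over the upright pack: bars at about (153,127) and (203,172) in the crop. The last presses still gained about 1 mm, so I'll press the left once more to settle it.

```bash
python3 -m jog '[[0,0,0,30,0,0,0],[0,0,0,45,0,0,0],[0,0,0,45,0,0,0],[0,0,0,45,0,0,0],[0,0,0,45,0,0,0],[0,0,0,22,0,0,0],[0,0,0,0,0,0,0]]' && python3 -m jog '[[0,0,0,0,0,40,0],[0,0,0,0,0,40,0],[0,0,0,0,0,30,0],[0,0,0,0,0,8,0],[0,0,0,0,0,2,0],[0,0,0,0,0,0,0]]' && python3 - <<'E'
from h import *
s=st(); T=s["eef_pos"]
ex=np.array([-.2605,.9655]);ey=np.array([.9655,.2605]);D=np.array([.495,.1993])
print("dock coords y,x",(T[:2]-D)@ex*1e3,(T[:2]-D)@ey*1e3)
E
```

```text
t: 35.9
eef_pos: [0.4739, 0.2725, 0.1968]
ee_rot: [0.605, 0.796, 0.0, -0.001]
force: [0.4, -0.3, -0.2]
opening: 0.0005
grip_force: 0.0
t: 36.5
eef_pos: [0.4768, 0.269, 0.0778]
ee_rot: [0.608, 0.794, 0.001, 0.0]
force: [0.1, -0.3, 0.0]
opening: 0.0002
grip_force: 0.0
t 36.5 tcp [476.8 269.   77.8] x [-0.261  0.965  0.   ] y [0.965 0.261 0.002] z [ 0.001  0.001 -1.   ] F [ 0.1 -0.3  0. ] op 0.2 g 0.0
dock coords y,x 72.03196581360987 0.5948027504172876
```

```bash
python3 -m jog '[[0,0,0,-5,0,0,0],[0,0,0,-5,0,0,0],[0,0,0,-3,0,0,0],[0,0,0,-2,0,0,0],[0,0,0,-1,0,0,0],[0,0,0,-1,0,0,0]]' | grep -E 'pos|force:'; python3 -m jog '[[0,0,0,-1,0,0,0],[0,0,0,-1,0,0,0]]' | grep -E 'pos|force:'; python3 -m jog '[[0,0,0,-1,0,0,0]]' | grep -E 'pos|force:'
```

```text
eef_pos: [0.4804, 0.2523, 0.0767]
force: [-0.8, 0.2, -0.2]
grip_force: 0.0
eef_pos: [0.4807, 0.2511, 0.0766]
force: [-1.2, 3.4, 0.3]
grip_force: 1.7
eef_pos: [0.4808, 0.2508, 0.0766]
force: [-1.5, 5.9, -0.1]
grip_force: 2.6
```

```bash
python3 -m jog '[[0,0,0,-0.8,0,0,0]]' | grep -E 'pos|force:'; python3 -m jog '[[0,0,0,-0.8,0,0,0]]' | grep -E 'pos|force:'
```

```text
eef_pos: [0.4809, 0.2503, 0.0766]
force: [-1.7, 7.5, -0.2]
grip_force: 2.9
eef_pos: [0.481, 0.2499, 0.0766]
force: [-1.6, 7.5, 0.0]
grip_force: 3.3
```

```bash
python3 -m jog '[[0,0,0,-0.8,0,0,0]]' | grep -E 'pos|force:'; python3 -m jog '[[0,0,0,-0.8,0,0,0]]' | grep -E 'pos|force:'
```

```text
eef_pos: [0.4812, 0.2494, 0.0767]
force: [-2.4, 9.1, -0.2]
grip_force: 3.8
eef_pos: [0.4814, 0.249, 0.0767]
force: [-3.1, 9.0, 0.5]
grip_force: 4.2
```

```bash
python3 -m jog '[[0,0,0,-0.8,0,0,0],[0,0,0,-0.5,0,0,0]]' | grep -E 'pos|force:'; python3 -m jog '[[0,0,0,2,0,0,0],[0,0,0,8,0,0,0],[0,0,0,10,0,-10,0],[0,0,0,0,0,-30,0],[0,0,0,0,0,-40,0],[0,0,0,0,0,-40,0],[0,0,0,0,0,0,0],[0,0,0,0,0,0,0],[0,0,0,0,0,0,0]]'
```

```text
eef_pos: [0.4815, 0.2482, 0.0768]
force: [-2.8, 11.1, 0.3]
grip_force: 4.8
t: 38.9
eef_pos: [0.4765, 0.2645, 0.1959]
ee_rot: [0.608, 0.794, -0.001, -0.0]
force: [-0.5, 0.0, -0.9]
opening: -0.0001
grip_force: 0.0
```

Both levers came up firm at about 10–11 N and the tool is clear, so I'm handing in.

```bash
python3 -c "
from station import workorder
print(workorder.close_job())"
```

```text
the job is handed in; nothing more can be done
None
```

The pack is in the dock slot and both levers are swung in and firm at about 10–11 N. The arm is clear and the job was handed in at about 39 s; I couldn't read the contact pins directly, and the hand-in returned no verdict.

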